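# Rock the wedged lane block out of the carton rack

## Robot

A 7-joint arm with a two-finger parallel gripper is mounted at the origin on the work surface. World frame = base frame: x ahead of the robot, y to its left, z up, the work surface at z = 0. Lengths are in mm, angles in rad, forces in N, time in s.
With the tool pointing down it reaches from about 400 to 875 mm from the base axis. Payload 4.4 kg.
Tool frame: the origin (TCP) lies at the very end of the fingers, on their centre line; the grasp point (between the pads) lies 19 mm behind it; z points along the fingers, x is the direction in which the jaws open and shut, and the axes are right-handed (so a half turn about z gives the same grasp; the last joint's range is limited). The gripper opens to 85 mm and grips with 20 to 120 N. Pads are 22 mm wide; open, the fingers measure 114 mm over their backs; the gripper's body (76 mm by 85 mm) begins 54 mm behind the grasp point. The pads swing forward as they close: fully open they stand 13 mm farther back than shut.
Start: joints at [1.103, 0.628, 0.038, 1.517, -0.027, 0.996, -0.02], TCP at [254.227, -598.236, 231.313] pointing down, gripper open.
Joint ranges: [-3.06, 3.06], [-0.37, 2.12], [-1.25, 1.32], [0.18, 2.47], [-1.1, 4.24], [0.23, 1.98], [-2.94, 2.94]. Speed limits (rad/s): [2.57, 2.57, 3.14, 3.14, 3.14, 3.14, 3.14].

## Interface

Orientations are given as [roll, pitch, yaw] about the fixed x, y, z axes, in that order (R = Rz(yaw) Ry(pitch) Rx(roll)).
In Python, from cell import ctrl gives the robot as it stands.
- The arm moves only by the shell command python3 -m creep 'ROWS'. ROWS is text: rows parted by semicolons, each of 7 numbers parted by spaces: the shift along the tool's x, y, z in units of 40 mm (1.0 is 40 mm), then the turn, a rotation vector about the tool's x, y, z in degrees, then the closure, from 0 (fully open) to 1 (shut). In form: x y z rx ry rz grip; .... A call has 1 to 10 rows; each row is the pose to reach, as a shift and turn from the pose commanded when the call began, along the tool's axes at that moment; what a row does not reach only later rows make up. A row lasts 1/12 s, in which the tool goes at most 41.7 mm and 7.16 degrees, less where a joint would pass 70% of its speed; a pose out of reach is approached as far as the arm can. A call with a gripper value outside its range is refused whole. The fingers move at their own pace and stop on an object; the grip force is fixed at half the most. Time passes only in rows, so rows that repeat a pose let the fingers close. It gives the time, the measured TCP pose, the force and the opening at its end, in the units of the state.
- ctrl.read_state(): the state, without advancing time (a new reading comes with each control period).
- ctrl.get_image(name): name is "scene" or "side" or "wrist"; returns a dict with "img" (384x512x3 uint8, red, green, blue), "vfov" (degrees; the focal length in pixels is half the picture's height over the tangent of half this angle, whatever the lens; pixels are square), "cx", "cy" (the principal point, pixels), "T" (4x4, takes a point from camera to world coordinates); the wrist camera has in their place "tool_from_camera" (4x4, takes a point from camera to tool coordinates, whose origin is the TCP and whose axes are the tool frame's). Camera axes: x right, y up, looking along -z (the intrinsics and any distortion apply to the point x, -y, -z); pixel columns grow to the right and rows downward; lengths in mm; the calibration is good to about 2 mm. A picture is of the moment at which its call begins: read the wrist's pose just before it. There is no depth.
- ctrl.finish_job(): hands the job in, once; it reports no verdict.
Trained networks look in the newest picture that a camera, given by its name, has taken for a name from the list of things; names that differ only in an ending like _2 or _b are one class to them, and where a whole thing is asked for, a point or a joint stands for the part that bears it (a point fixed in the world has none). Each returns a list of dicts, best first, with "score" (0 to 1); they miss things now and then, are a little off and sometimes report something else, mostly with a low value. They report only what shows in the picture. A call takes as long as a camera call. They do not tell look-alikes from the thing itself.
- ctrl.boxes_of(camera, thing): "rect" ([left, top, right, bottom] in pixels, round what is visible of it).
- ctrl.cut_out(camera, thing): "pixels" (384x512 bool, what is visible of it) and "rect" ([left, top, right, bottom] in pixels, round what is visible of it).
The state is a dict: "clock": time; "qpos": joint angles; "qd": joint speeds; "tau": joint torques, N m; "eef_pos": TCP position; "tool_rot": TCP orientation; "force": force on the tool from outside, world axes, zero at the start; "torque": the same for the moment, N m; "width": finger opening in mm.
Only numpy, scipy, OpenCV 4.12 (cv2) and the standard library are available. Lean on these libraries where they do the work, as an engineer would, in place of code of your own. Each camera call takes 0.05 s, during which the arm holds its last target.

## Task

The grey lane block is wedged between the two steel clips of the carton rack and has to come out so that its socket can be cleaned. Take it by its fin, rock it over towards one clip and then towards the other, leaning it about ten degrees each way, until both clips have been pushed wide open while its foot is still in the socket, then draw it up and finish while still holding it upright over its socket, just clear of the clips (about 1 to 4 cm above their tops). Leave the cartons and everything else on the table where they are.

Things in the scene. Friction and masses are not known exactly. Their poses are not given: they have to be found in the camera images.
- socket (a point): Middle of the mouth of the block's socket (a 35 x 24 mm pocket in x by y, 8 mm deep) in the top face of the white carton rack: a plate 180 x 310 x 16 mm fixed to the table, with a 14 mm rim at each short end. Place and yaw vary. Axes: y along the rack's long side (positive towards clip_left), x across the rack, z up. The block is rocked along y.
- block_centre (a point): Centre (50 mm above the underside) of the grey lane block, 100 mm tall, about 0.22 kg. Foot 30 x 20 mm (x by y), 12 mm high, on the socket's floor; body 36 x 44 mm, 28 mm high, with two flat shoulders 40 mm above the underside; on top the grip fin. Axes as the socket's when seated. The shoulders lie under the clips' lips: a straight pull does not free it.
- block_fin (a point): Middle of the grip fin, 80 mm above the block's underside, 20 mm below its top. The fin is upright, 14 mm thick in x, 28 mm wide in y, 60 mm tall; pinch it across the 14 mm. Moved along y, it leans the block about its foot, and the shoulder pushes that side's clip outward: about 0.16 rad (9 degrees) each way opens a clip fully, with under 10 N at the fin.
- block_foot (a point): Centre of the block's underside. When seated it is 8 mm below the rack's top face (below socket).
- clip_left (a joint): How far the clip on the rack's +y side is pushed outward (along rack +y), m: 0 to 0.0015 at the start, 0.006 at its stop. Stiff (about 5 N), stays where pushed. Its inner face starts 0.5 to 2 mm from the block; its lip overlaps the shoulder by 4 mm at value 0 and begins 3.5 mm above it. The block comes out once both clips are out by more than 4 mm.
- clip_right (a joint): The same for the clip on the rack's -y side; grows as that clip is pushed outward (along rack -y).
- clip_left_top (a point): Middle of the top of the left clip: an upright steel strip 26 mm wide (x), 6 mm thick, with an inward lip 5 mm thick at its top, which is 40.5 mm above the rack's top face.
- clip_right_top (a point): Middle of the top of the right clip, the mirror image of the left one.
- carton0_centre (a point): Centre of a drink carton, 40 x 50 x 90 mm, standing loose on the rack, its centre about 115 mm along rack -y and 42 mm along rack -x from the socket. Leave alone.
- carton1_centre (a point): Centre of a drink carton, 40 x 50 x 90 mm, standing loose on the rack, its centre about 115 mm along rack -y and 42 mm along rack +x from the socket. Leave alone.
- carton2_centre (a point): Centre of a drink carton, 40 x 50 x 90 mm, standing loose on the rack, its centre about 115 mm along rack +y and 42 mm along rack -x from the socket. Leave alone.
- carton3_centre (a point): Centre of a drink carton, 40 x 50 x 90 mm, standing loose on the rack, its centre about 115 mm along rack +y and 42 mm along rack +x from the socket. Leave alone.
- bar0_centre (a point): Centre of a foil-wrapped snack bar, 140 x 38 x 18 mm, lying loose on the table. Leave alone.
- bar1_centre (a point): Centre of a foil-wrapped snack bar, 140 x 38 x 18 mm, lying loose on the table. Leave alone.
- spare_centre (a point): Centre of a spare low block without a fin, 36 x 44 x 40 mm, loose on the table. Leave alone.
- plate_centre (a point): Centre of a white plate, 180 mm across, with a bunch of grapes (60 mm high), loose on the table. Leave alone.
Not all that is in view belongs to the job. Leave any pink or red look-alike of the part that bears block_centre alone.

How it is judged (in metres and radians):
On the way, in this order (a step that is already met when the one before it is completed fails the run):
1. the block, its foot still in the socket, has been leaned (over 0.06 rad) so that one clip is pushed out by more than 4 mm (value of joint any of clip_left, clip_right above 0.004 m and angle between block_centre's own z axis and vertical above 0.06 rad and z of block_foot in the frame of socket below 0 m), for 0.1 s.
2. the block, its foot still in the socket, has been leaned the other way (over 0.06 rad) so that both clips are pushed out by more than 4 mm (value of joint each of clip_left, clip_right above 0.004 m and angle between block_centre's own z axis and vertical above 0.06 rad and z of block_foot in the frame of socket below 0 m), for 0.1 s.
At the end, for the whole second after the job is handed in: The block is held in the fingers (over 1 N), still (under 0.03 m/s), upright within 0.2 rad, its underside 2 to 60 mm above the clips' tops and within 40 mm (horizontally) of the socket's middle, touching neither rack nor clips; both clips remain pushed out by more than 4 mm (z of block_foot in the frame of socket between 0.0425 and 0.1005 m and horizontal distance between block_foot and socket below 0.04 m and angle between block_centre's own z axis and vertical below 0.2 rad and contact force between the fingers and block above 1 N and contact force between block and rack below 0.1 N and linear speed of block below 0.03 m/s and value of joint each of clip_left, clip_right above 0.004 m); the arm keeps its last pose, push and grip.
It fails at once if a carton on the rack was moved by more than 25 mm or knocked over (distance of any of carton0_centre, carton1_centre, carton2_centre, carton3_centre from where it was at the start of the episode above 0.025 m).
It fails at once if a snack bar was moved by more than 25 mm (distance of any of bar0_centre, bar1_centre from where it was at the start of the episode above 0.025 m).
It fails at once if the spare block or the plate was moved by more than 25 mm (distance of any of spare_centre, plate_centre from where it was at the start of the episode above 0.025 m).
It also fails if it takes over 38 s, if anything falls off the work surface, if the arm or the gripper's body presses on something with over 40 N, if the wrist force passes 120 N, or if a joint passes its speed limit or range.

## Working session

There is one attempt and no reset: what is moved stays moved. The work goes in short steps, Python scripts to look and compute and a shell command to move; the robot and the scene stay as the last step left them, time stands still between calls to the robot, and variables do not carry over. Pictures are saved under pics/ and viewed, and the job is handed in when it is done.

```bash
ls; mkdir -p pics; cat > h.py <<'E'
import numpy as np, cv2
from cell import ctrl
from scipy.spatial.transform import Rotation as R
def K(d):
    f=d["img"].shape[0]/2/np.tan(np.radians(d["vfov"])/2); return f,d["cx"],d["cy"]
def Tcam(d,st=None):
    if "T" in d: return np.array(d["T"])
    T=np.eye(4);T[:3,:3]=R.from_euler('xyz',st["tool_rot"]).as_matrix();T[:3,3]=st["eef_pos"]
    return T@np.array(d["tool_from_camera"])
def ray(d,T,u,v):
    f,cx,cy=K(d); r=T[:3,:3]@np.array([(u-cx)/f,-(v-cy)/f,-1]); return T[:3,3],r
def atz(d,T,u,v,z):
    o,r=ray(d,T,u,v); return o+r*(z-o[2])/r[2]
def proj(d,T,p):
    f,cx,cy=K(d); c=np.linalg.inv(T)@np.append(p,1); return cx+f*c[0]/-c[2], cy-f*c[1]/-c[2]
def save(d,n,s=None):
    im=cv2.cvtColor(d["img"],cv2.COLOR_RGB2BGR)
    cv2.imwrite("pics/"+n,im)
E
python3 - <<'E'
from h import *
print(ctrl.read_state())
for n in ["scene","side","wrist"]:
    d=ctrl.get_image(n); save(d,n+"0.png"); print(n,{k:v for k,v in d.items() if k!="img"})
    for t in ["block_centre","block_fin","clip_left_top","clip_right_top","socket","carton0_centre"]:
        print(t,[(np.round(x["rect"]).tolist(),round(x["score"],2)) for x in ctrl.boxes_of(n,t)][:6])
E
```

```text
pics
{'clock': 0.0, 'qpos': array([ 1.10316641,  0.62934482,  0.03844092,  1.51839791, -0.0270077 ,
        0.99631457, -0.01999461]), 'qd': array([ 0.00102862,  0.00038996,  0.00033693,  0.00030269, -0.00044939,
        0.00182574, -0.00167437]), 'tau': array([-8.98243161e-05, -5.63404262e+01,  1.22634597e+00, -1.93449068e+01,
        1.10638066e-02,  1.05835733e-02,  3.43436080e-07]), 'eef_pos': array([ 253.99217176, -597.61730607,  230.38036982]), 'tool_rot': array([ 3.14157329e+00,  1.94661897e-03, -1.16896506e+00]), 'force': array([ 0.76285042, -0.17456902,  0.55946563]), 'torque': array([-0.03324602,  0.02613088, -0.00796253]), 'width': 85.7550929514567}
scene {'vfov': 47.36226271083393, 'cx': 247.23928951790108, 'cy': 192.79549594324826, 'T': array([[ 8.55857651e-01, -3.08951780e-01,  4.14796912e-01,
         1.16674049e+03],
       [ 5.17114617e-01,  5.26661372e-01, -6.74700136e-01,
        -1.04919309e+03],
       [-1.00077030e-02,  7.91944820e-01,  6.10510646e-01,
         1.05547885e+03],
       [ 0.00000000e+00,  0.00000000e+00,  0.00000000e+00,
         1.00000000e+00]])
[... 1079 characters left out ...]
, 308.0, 139.0], 0.51)]
socket [([208.0, 164.0, 283.0, 224.0], 0.94), ([226.0, 191.0, 244.0, 212.0], 0.51)]
carton0_centre [([265.0, 161.0, 276.0, 184.0], 0.51)]
wrist {'vfov': 68.52607902357899, 'cx': 251.06946430162628, 'cy': 190.6089653127535, 'tool_from_camera': array([[ 9.99999477e-01, -7.61825173e-04,  6.83000539e-04,
         4.84156229e-01],
       [-5.57725091e-04, -9.65511417e-01, -2.60360121e-01,
        -6.76051736e+01],
       [ 8.57793712e-04,  2.60359603e-01, -9.65511337e-01,
        -1.42340437e+02],
       [ 0.00000000e+00,  0.00000000e+00,  0.00000000e+00,
         1.00000000e+00]])}
block_centre []
block_fin []
clip_left_top []
clip_right_top []
socket []
carton0_centre []
```

```bash
python3 - <<'E'
import cv2
a=cv2.imread("pics/scene0.png");b=cv2.imread("pics/side0.png")
cv2.imwrite("pics/sc_c.png",cv2.resize(a[160:310,140:340],None,fx=4,fy=4,interpolation=cv2.INTER_CUBIC))
cv2.imwrite("pics/si_c.png",cv2.resize(b[110:240,180:340],None,fx=4.5,fy=4.5,interpolation=cv2.INTER_CUBIC))
E
```

```text
(no output)
```

View pics/scene0.png

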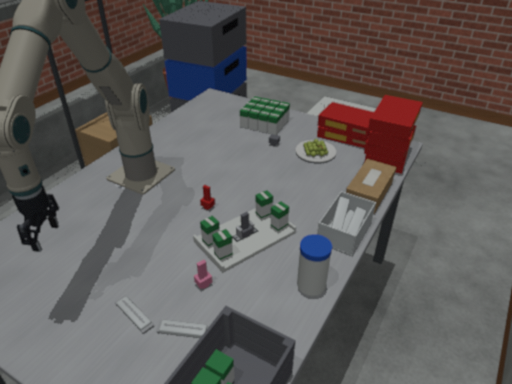

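View pics/sc_c.png

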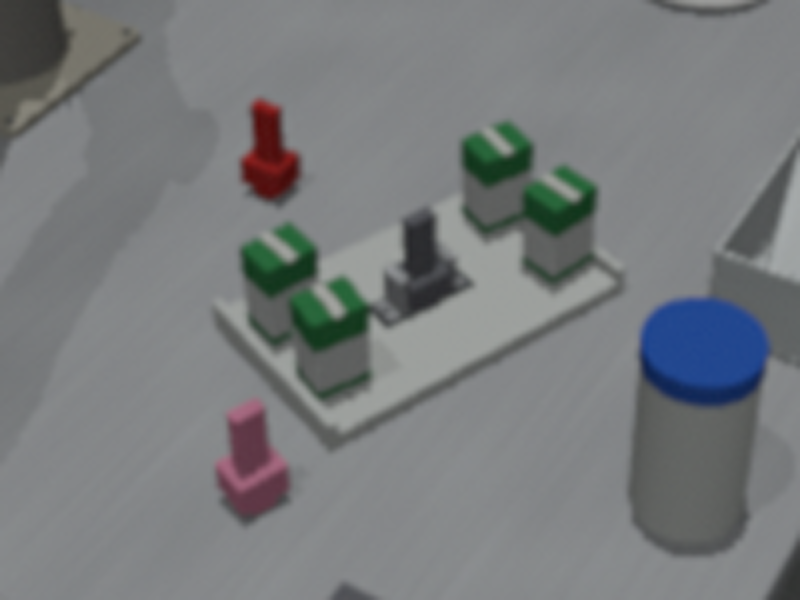

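View pics/si_c.png

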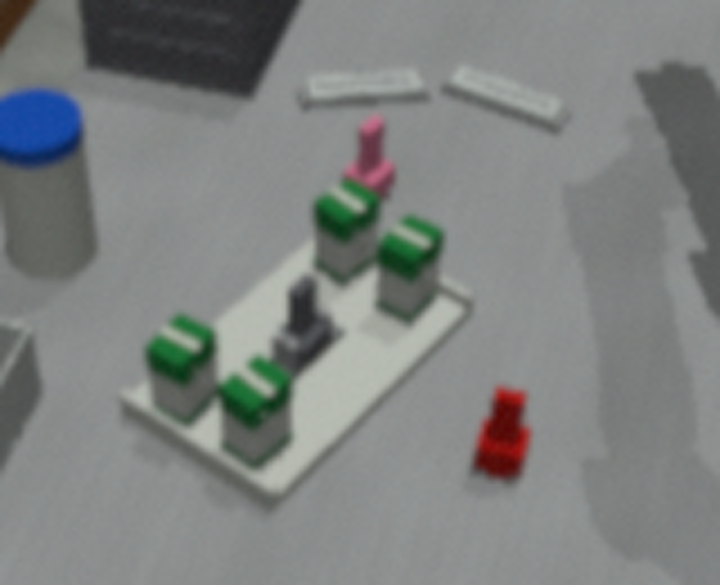

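View pics/side0.png

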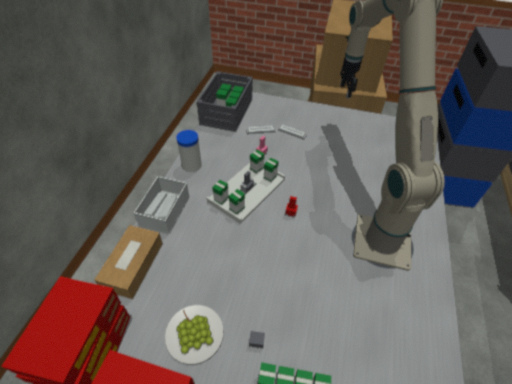

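The lookalikes are red at scene (207,197) and pink at scene (203,273), both loose on the table. The grey finned block at scene (245,224) / side (248,182) stands in the rack between the clips, so that is the target. The grey thing at scene (274,140) is the finless spare.

```bash
python3 - <<'E'
from h import *
S=ctrl.get_image("scene");D=ctrl.get_image("side")
Ts,Td=Tcam(S),Tcam(D)
def tri(a,b):
    o1,r1=ray(S,Ts,*a);o2,r2=ray(D,Td,*b)
    A=np.stack([r1,-r2],1);x=np.linalg.lstsq(A,o2-o1,rcond=None)[0]
    p,q=o1+r1*x[0],o2+r2*x[1];return (p+q)/2,np.linalg.norm(p-q)
print("fin top",tri((245,213.3),(247.1,173)))
sc=lambda x,y:(x/4+140,y/4+160)
si=lambda x,y:(x/4.5+180,y/4.5+110)
# carton top centres
A=[(280,246),(331,303),(497,140),(561,190)]
B=[(410,238),(348,203),(258,380),(182,338)]
P=[]
for a,b in zip(A,B):
    p,e=tri(sc(*a),si(*b));print(p,e);P.append(p)
print("rack corners scene z30/16:")
for c in [(335,432),(622,270),(220,305)]: print(atz(S,Ts,*sc(*c),30))
for c in [(270,492),(470,295),(124,390)]: print(atz(D,Td,*si(*c),30))
d=(P[2]+P[3]-P[0]-P[1]);print("yaw of y axis",np.degrees(np.arctan2(d[1],d[0])))
d=(P[1]+P[3]-P[0]-P[2]);print("yaw x",np.degrees(np.arctan2(d[1],d[0])),np.mean(P,0))
print(R.from_euler('xyz',ctrl.read_state()["tool_rot"]).as_matrix())
E
```

```text
fin top (array([ 572.15011232, -102.14798503,  107.59613176]), np.float64(4.422920607908449))
[ 492.7671936  -192.13424455  104.02990226] 3.5541812613912316
[ 563.21072662 -224.91999803  100.55449999] 6.157167576364867
[576.74423775  18.84968828 105.7520668 ] 6.4268753708933195
[656.31784855 -11.24751245 103.112877  ] 6.395458493755524
rack corners scene z30/16:
[ 606.39126531 -284.25327887   30.        ]
[ 7.16712675e+02 -5.11270890e-02  3.00000000e+01]
[ 441.88481791 -213.34205027   30.        ]
[546.3341676   74.58663154  30.        ]
[ 430.90383875 -209.04167185   30.        ]
[708.84319712   1.01178449  30.        ]
yaw of y axis 67.3635832227941
yaw x -22.742056227447407 [ 572.26000163 -102.36301669  103.36233651]
[[ 3.91106162e-01 -9.20345569e-01  6.24109525e-05]
 [-9.20345571e-01 -3.91106161e-01  2.00706071e-05]
 [ 5.93741377e-06 -6.52893818e-05 -9.99999998e-01]]
```

```bash
python3 -m creep '-8.3 -12.16 0 0 0 -44.2 0;-8.3 -12.16 0 0 0 -44.2 0;-8.3 -12.16 0 0 0 -44.2 0;-8.3 -12.16 0 0 0 -44.2 0;-8.3 -12.16 0 0 0 -44.2 0;-8.3 -12.16 0 0 0 -44.2 0;-8.3 -12.16 0 0 0 -44.2 0;-8.3 -12.16 0 0 0 -44.2 0;-8.3 -12.16 0 0 0 -44.2 0;-8.3 -12.16 0 0 0 -44.2 0'
cat > delta.py <<'E'
import sys
from h import *
# usage: x y z yawx(deg of tool x, pointing down) -> shift units, rotvec deg
def need(p,yaw,tilt=0,st=None):
    st=st or ctrl.read_state()
    R0=R.from_euler('xyz',st["tool_rot"]).as_matrix()
    y=np.radians(yaw);x=np.array([np.cos(y),np.sin(y),0]);z=np.array([0,0,-1.])
    R1=np.stack([x,np.cross(z,x),z],1)
    # tilt: top leans toward rack +y by tilt deg: rotate about rack x by -tilt
    R1=R.from_rotvec(-np.radians(tilt)*x).as_matrix()@R1
    return R0.T@(np.array(p)-st["eef_pos"])/40, np.degrees(R.from_matrix(R0.T@R1).as_rotvec())
if __name__=="__main__":
    a=list(map(float,sys.argv[1:]));s,r=need(a[:3],a[3],a[4] if len(a)>4 else 0);print(np.round(s,3),np.round(r,2))
E
python3 delta.py 572 -102 231 -22.7
```

```text
clock: 1.98
eef_pos: [479.9, -245.9, 231.6]
tool_rot: [3.141, -0.001, -0.398]
force: [0.8, 0.1, -0.5]
width: 85.4
[ 0.728 -4.208  0.015] [ 0.01 -0.04 -0.11]
```

```bash
python3 -m creep '0.73 -4.2 0 0 0 0 0;0.73 -4.2 0 0 0 0 0;0.73 -4.2 0 0 0 0 0;0.73 -4.2 0 0 0 0 0;0.73 -4.2 0 0 0 0 0;0.73 -4.2 0 0 0 0 0;0.73 -4.2 0 0 0 0 0'
python3 - <<'E'
from h import *
st=ctrl.read_state(); print(st["clock"],st["eef_pos"],st["tool_rot"],np.abs(st["qd"]).max())
d=ctrl.get_image("wrist")
np.save("st1.npy",np.r_[st["eef_pos"],st["tool_rot"]])
cv2.imwrite("pics/w1.png",cv2.cvtColor(d["img"],cv2.COLOR_RGB2BGR))
cv2.imwrite("pics/w1b.png",cv2.resize(cv2.cvtColor(d["img"],cv2.COLOR_RGB2BGR),(800,600),interpolation=cv2.INTER_CUBIC))
for t in ["block_centre","block_fin","clip_left_top","clip_right_top","socket"]:
    print(t,[(np.round(x["rect"]).tolist(),round(x["score"],2)) for x in ctrl.boxes_of("wrist",t)][:4])
T=Tcam(d,st)
for p in [(572,-102,108),(572,-102,16)]: print(proj(d,T,p))
E
```

```text
clock: 2.57
eef_pos: [570.7, -104.3, 231.1]
tool_rot: [3.14, 0.0, -0.397]
force: [-0.8, -0.1, 0.2]
width: 85.7
2.5667 [ 570.73254288 -104.34022213  231.14695975] [ 3.14044085e+00  3.27344617e-04 -3.97031389e-01] 0.03839170398271095
block_centre [([305.0, 301.0, 334.0, 331.0], 0.92), ([237.0, 154.0, 269.0, 197.0], 0.78), ([25.0, 158.0, 109.0, 207.0], 0.58)]
block_fin [([236.0, 147.0, 272.0, 198.0], 0.75), ([27.0, 160.0, 105.0, 207.0], 0.63), ([301.0, 303.0, 336.0, 329.0], 0.57)]
clip_left_top [([240.0, 131.0, 267.0, 158.0], 0.78)]
clip_right_top [([243.0, 190.0, 267.0, 200.0], 0.51)]
socket [([170.0, 27.0, 334.0, 278.0], 0.62)]
(np.float64(249.83510287224692), np.float64(183.16835530543148))
(np.float64(250.20904282450067), np.float64(166.29782024167784))
```

View pics/w1b.png

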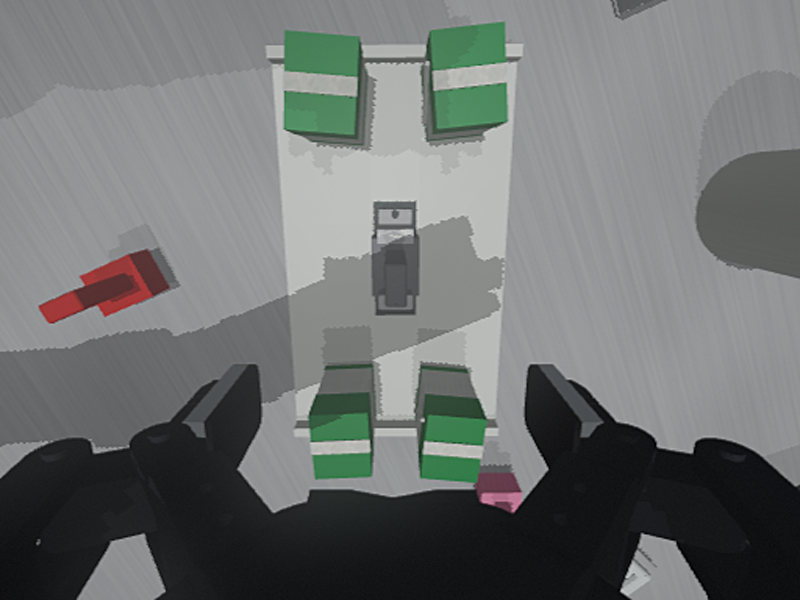

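```bash
python3 - <<'E'
import cv2
a=cv2.imread("pics/w1.png")
cv2.imwrite("pics/w1c.png",cv2.resize(a[115:215,205:300],None,fx=6,fy=6,interpolation=cv2.INTER_CUBIC))
E
```

```text
(no output)
```

View pics/w1c.png

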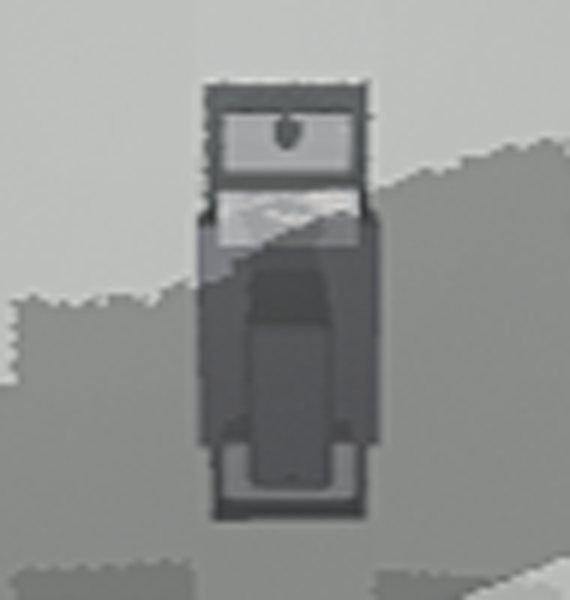

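```bash
python3 - <<'E'
from h import *
d=ctrl.get_image("wrist"); st=ctrl.read_state();a=np.load("st1.npy");st={"eef_pos":a[:3],"tool_rot":a[3:]}
T=Tcam(d,st)
c=lambda x,y:(205+x/6-.4,115+y/6-.4)
q=[atz(d,T,*c(*p),108) for p in [(250,323),(332,323),(332,488),(250,488)]]
print(np.round(q,1),"ctr",np.mean(q,0))
e=q[0]+q[1]-q[2]-q[3];print("fin yaw y",np.degrees(np.arctan2(e[1],e[0])))
w=lambda x,y:(x*.64,y*.64)
for l in [((276,70),(294,400)),((515,70),(499,400))]:
    p,r=[atz(d,T,*w(*k),16) for k in l];e=p-r;print("edge",p,r,np.degrees(np.arctan2(e[1],e[0])))
p,r=[atz(d,T,*c(*k),56.5) for k in [(285,83),(290,518)]];print("clip outer",p,r,(p+r)/2,np.linalg.norm(p-r))
E
```

```text
[[ 574.5  -87.3  108. ]
 [ 586.5  -92.4  108. ]
 [ 576.1 -117.7  108. ]
 [ 563.8 -112.5  108. ]] ctr [ 575.22353361 -102.4748137   108.        ]
fin yaw y 67.39138213642151
edge [548.61781601  61.4725378   16.        ] [ 442.513248   -185.79290081   16.        ] 66.7752479989039
edge [711.20609935  -6.63499315  16.        ] [ 612.15207495 -256.70509349   16.        ] 68.39123247891523
clip outer [593.18057597 -57.29407609  56.5       ] [ 561.9615401  -134.61049978   56.5       ] [577.57105803 -95.95228793  56.5       ] 83.38139824472182
```

```bash
python3 delta.py 575 -102.3 69 -22.6
```

```text
[ 0.072 -0.107  4.061] [ 0.01 -0.01 -0.29]
```

```bash
python3 -m creep '0.07 -0.1 0.8 0 0 0 0;0.07 -0.1 1.8 0 0 0 0;0.07 -0.1 2.8 0 0 0 0;0.07 -0.1 3.5 0 0 0 0;0.07 -0.1 4.05 0 0 0 0;0.07 -0.1 4.05 0 0 0 0;0.07 -0.1 4.05 0 0 0 0'
python3 - <<'E'
from h import *
st=ctrl.read_state(); print(st["clock"],st["eef_pos"],st["tool_rot"],st["force"])
d=ctrl.get_image("wrist")
cv2.imwrite("pics/w2.png",cv2.cvtColor(d["img"],cv2.COLOR_RGB2BGR))
E
python3 delta.py 575 -102.3 69 -22.6
```

```text
clock: 3.5
eef_pos: [574.5, -101.5, 68.7]
tool_rot: [3.141, 0.002, -0.398]
force: [0.2, 0.3, 1.7]
width: 85.2
3.5 [ 574.49918643 -101.53969869   68.70778022] [ 3.14101340e+00  2.08820658e-03 -3.98178433e-01] [0.16616013 0.33317056 1.73371924]
[-0.011  0.023  0.026] [-0.02 -0.05 -0.21]
```

View pics/w2.png

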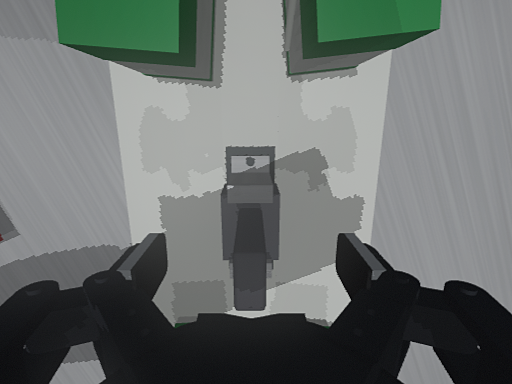

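The fin at (250,265) sits midway between the pads at x≈165 and 337, so I'm closing.

```bash
python3 -m creep '0 0 0 0 0 0 1;0 0 0 0 0 0 1;0 0 0 0 0 0 1;0 0 0 0 0 0 1;0 0 0 0 0 0 1;0 0 0 0 0 0 1;0 0 0 0 0 0 1;0 0 0 0 0 0 1'
python3 - <<'E'
from h import *
st=ctrl.read_state(); print(st["clock"],st["eef_pos"],st["tool_rot"],st["force"],st["torque"],st["width"])
E
```

```text
clock: 4.22
eef_pos: [575.6, -101.3, 69.7]
tool_rot: [-3.141, -0.001, -0.398]
force: [0.0, -0.3, 4.1]
width: 13.6
4.2167 [ 575.55810166 -101.33811342   69.73919051] [-3.14145693e+00 -7.87519689e-04 -3.97592775e-01] [ 0.00689754 -0.30913783  4.07706089] [-0.04904524  0.05576542  0.0149038 ] 13.629777972981147
```

```bash
python3 -m creep '0 -0.067 -0.01 -2.5 0 0 1;0 -0.134 -0.016 -5 0 0 1;0 -0.2 -0.019 -7.5 0 0 1;0 -0.24 -0.02 -9 0 0 1;0 -0.24 -0.02 -9 0 0 1;0 -0.24 -0.02 -9 0 0 1'
cat > chk.py <<'E'
from h import *
import sys
st=ctrl.read_state(); r=R.from_euler('xyz',st["tool_rot"]).as_matrix()
a=np.radians(67.4);Y=np.array([np.cos(a),np.sin(a),0]);X=np.array([Y[1],-Y[0],0])
z=-r[:,2];p=st["eef_pos"]-np.array([575.56,-101.34,69.74])
print("t",st["clock"],"lean",np.degrees(z@Y).round(2),np.degrees(z@X).round(2),"d xyz",(X@p).round(2),(Y@p).round(2),p[2].round(2),"F",(X@st["force"]).round(1),(Y@st["force"]).round(1),st["force"][2].round(1),"T",st["torque"].round(2),"w",st["width"].round(1))
if len(sys.argv)>1:
    for n in sys.argv[2:]:
        d=ctrl.get_image(n); im=cv2.cvtColor(d["img"],cv2.COLOR_RGB2BGR)
        if n=="wrist": im=cv2.resize(im[100:330,160:350],None,fx=2.6,fy=2.6,interpolation=cv2.INTER_CUBIC)
        else:
            u,v=proj(d,Tcam(d),(575,-102,55));u,v=int(u),int(v)
            im=cv2.resize(im[v-30:v+25,u-35:u+35],None,fx=10,fy=10,interpolation=cv2.INTER_CUBIC)
        cv2.imwrite(f"pics/{sys.argv[1]}_{n}.png",im)
E
python3 chk.py a wrist side scene
```

```text
clock: 4.72
eef_pos: [578.5, -92.8, 70.0]
tool_rot: [2.984, 0.001, -0.397]
force: [-1.3, -1.5, 1.5]
width: 13.9Traceback (most recent call last):
  File "chk.py", line 6, in <module>
    print("t",st["clock"],"lean",np.degrees(z@Y).round(2),np.degrees(z@X).round(2),"d xyz",(X@p).round(2),(Y@p).round(2),p[2].round(2),"F",(X@st["force"]).round(1),(Y@st["force"]).round(1),st["force"][2].round(1),"T",st["torque"].round(2),"w",st["width"].round(1))
                                                                                                                                                                                                                                                   ^^^^^^^^^^^^^^^^^
AttributeError: 'float' object has no attribute 'round'
```

```bash
sed -i 's/st\["width"\].round(1)/round(st["width"],1)/' chk.py; python3 chk.py a wrist side scene
```

```text
t 4.7167 lean 9.01 0.06 d xyz -0.55 9.07 0.24 F -0.6 -1.9 1.5 T [-0.25  0.18  0.01] w 13.9
```

View pics/a_wrist.png

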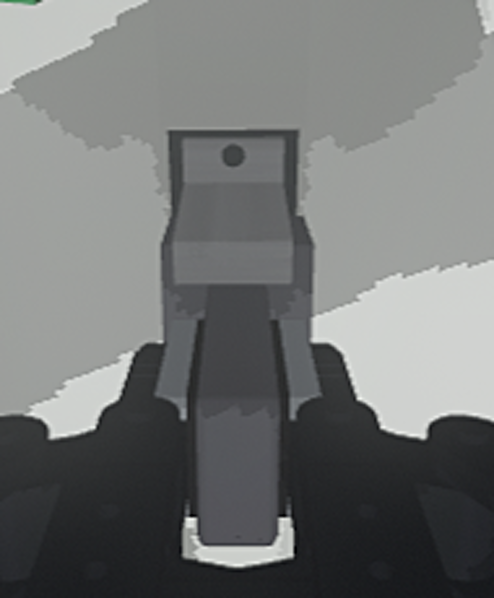

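View pics/a_side.png

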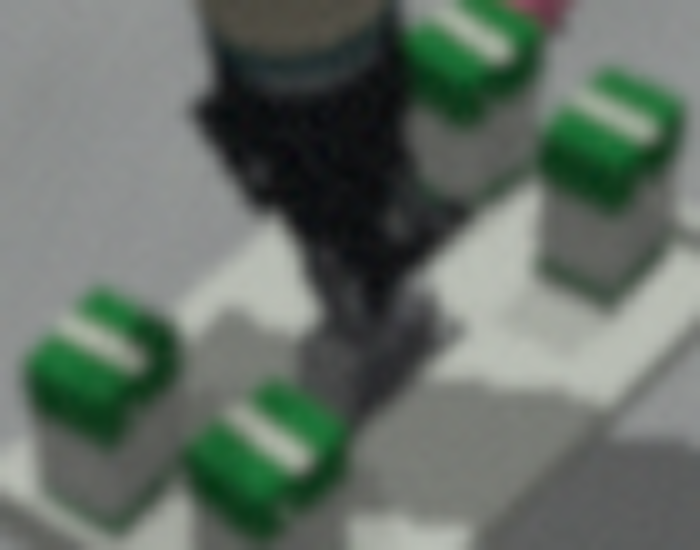

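View pics/a_scene.png

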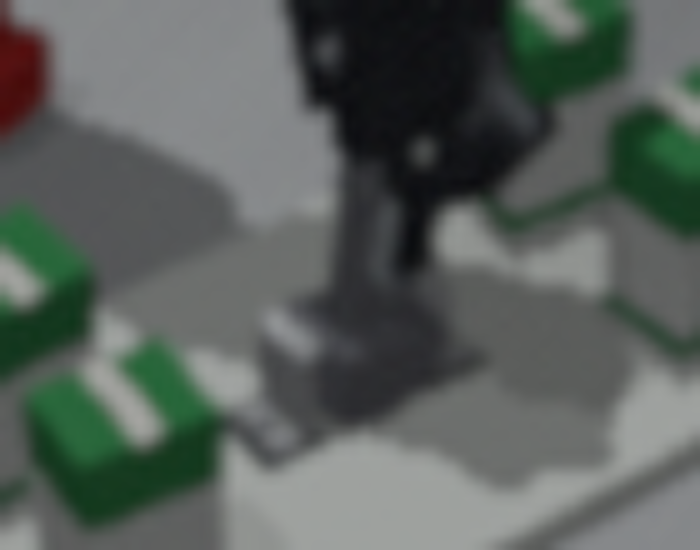

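```bash
python3 - <<'E'
import cv2
a=cv2.imread("pics/w2.png")
cv2.imwrite("pics/w2c.png",cv2.resize(a[130:330,180:330],None,fx=3,fy=3,interpolation=cv2.INTER_CUBIC))
from h import *
d=ctrl.get_image("wrist");st=ctrl.read_state()
a=np.radians(67.4);Y=np.array([np.cos(a),np.sin(a),0]);O=np.array([575.5,-101.5,16])
def f(T,l):
    for n,u,v,z in l: print(n,"rack y",((atz(d,T,u,v,z)-O)@Y).round(2))
T=Tcam(d,st)
g=lambda x,y:(160+x/2.6,100+y/2.6)
f(T,[("base outer",*g(233,130),22),("base outer z16",*g(233,130),16),("top outer",*g(233,240),56.5),("lip inner",*g(233,284),56.5)])
st2={"eef_pos":np.array([574.5,-101.54,68.7]),"tool_rot":[3.14101,.002088,-.39818]}
T=Tcam(d,st2)
f(T,[("base outer",250,147,22),("base outer z16",250,147,16),("top outer",250,186,56.5),("lip inner",250,204,56.5)])
E
```

```text
base outer rack y 46.83
base outer z16 rack y 45.13
top outer rack y 32.21
lip inner rack y 21.52
base outer rack y 45.57
base outer z16 rack y 44.91
top outer rack y 27.43
lip inner rack y 16.75
```

View pics/w2c.png

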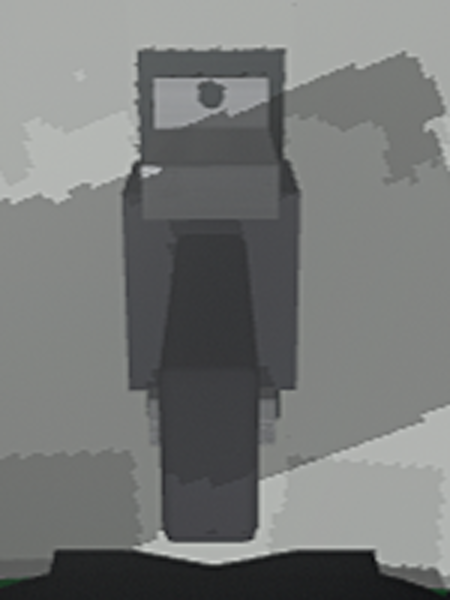

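Clip moved about 4.7 mm. I'm leaning a bit further for margin.

```bash
python3 -m creep '0 -0.035 -0.005 -0.8 0 0 1;0 -0.07 -0.01 -1.6 0 0 1;0 -0.07 -0.01 -1.6 0 0 1;0 -0.07 -0.01 -1.6 0 0 1'; python3 chk.py b wrist
```

```text
clock: 5.25
eef_pos: [579.4, -91.0, 70.0]
tool_rot: [2.954, 0.001, -0.398]
force: [-2.0, -5.1, 0.5]
width: 13.4
t 5.25 lean 10.71 0.08 d xyz -0.41 10.98 0.26 F 0.2 -5.5 0.5 T [-0.86  0.26 -0.02] w 13.4
```

View pics/b_wrist.png

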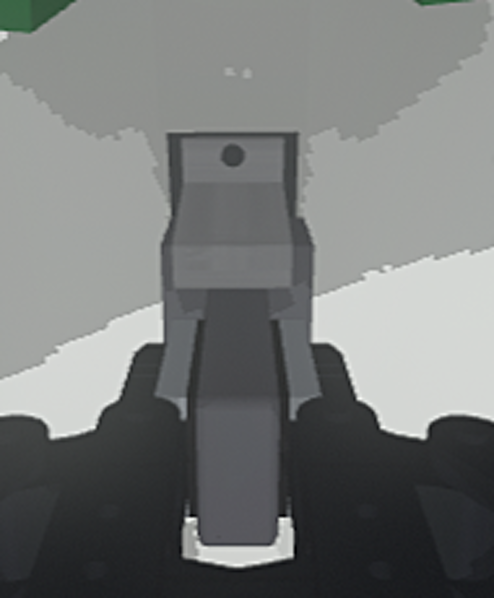

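```bash
cat > clipy.py <<'E'
from h import *
import sys
d=ctrl.get_image("wrist");st=ctrl.read_state()
a=np.radians(67.4);Y=np.array([np.cos(a),np.sin(a),0]);O=np.array([575.5,-101.5,16])
T=Tcam(d,st);g=lambda x,y:(160+x/2.6,100+y/2.6)
for y,z in zip(map(float,sys.argv[1:]),[16,56.5,56.5]): print(((atz(d,T,*g(233,y),z)-O)@Y).round(2))
E
python3 clipy.py 131 243 289
```

```text
45.43
33.33
21.95
```

```bash
python3 delta.py 577.6 -96.4 70.0 -22.75 5; python3 delta.py 575.5 -101.4 69.6 -22.75 0
```

```text
[0.011 0.138 0.027] [ 5.75  0.05 -0.06]
[0.011 0.269 0.062] [10.75  0.04 -0.06]
```

```bash
python3 -m creep '0 0.08 0.013 2.8 0 0 1;0 0.16 0.027 5.7 0 0 1;0 0.23 0.045 8.2 0 0 1;0 0.295 0.062 10.7 0 0 1;0 0.295 0.062 10.7 0 0 1'; python3 chk.py
python3 delta.py 575.5 -101.4 69.6 -22.75 0
```

```text
clock: 5.77
eef_pos: [575.5, -101.7, 69.9]
tool_rot: [-3.137, -0.001, -0.401]
force: [0.8, 0.6, -1.7]
width: 13.5
t 5.7667 lean -0.28 -0.04 d xyz 0.08 -0.41 0.12 F 0.5 0.9 -1.7 T [-0.03  0.01  0.04] w 13.5
[-0.003 -0.008  0.007] [-0.28 -0.04 -0.25]
```

Upright again. Now leaning the other way (tool +y), the mirror of the first lean.

```bash
python3 -m creep '0 0.067 -0.01 2.5 0 0 1;0 0.134 -0.016 5 0 0 1;0 0.2 -0.019 7.5 0 0 1;0 0.245 -0.02 9 0 0 1;0 0.28 -0.02 9.9 0 0 1;0 0.3 -0.02 10.3 0 0 1;0 0.3 -0.02 10.3 0 0 1;0 0.3 -0.02 10.3 0 0 1'; python3 chk.py c wrist scene side
```

```text
clock: 6.43
eef_pos: [572.0, -109.9, 71.0]
tool_rot: [-2.958, -0.001, -0.396]
force: [2.1, 4.2, 1.7]
width: 13.3
t 6.4333 lean -10.44 -0.08 d xyz 0.02 -9.24 1.26 F 0.4 4.7 1.7 T [ 1.   -0.47  0.  ] w 13.3
```

View pics/c_wrist.png

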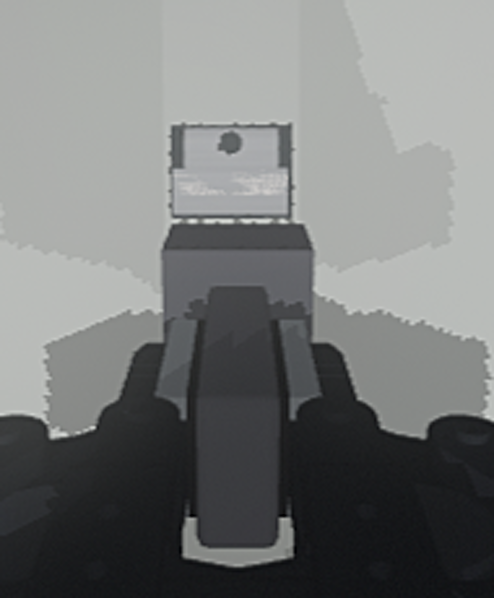

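View pics/c_scene.png

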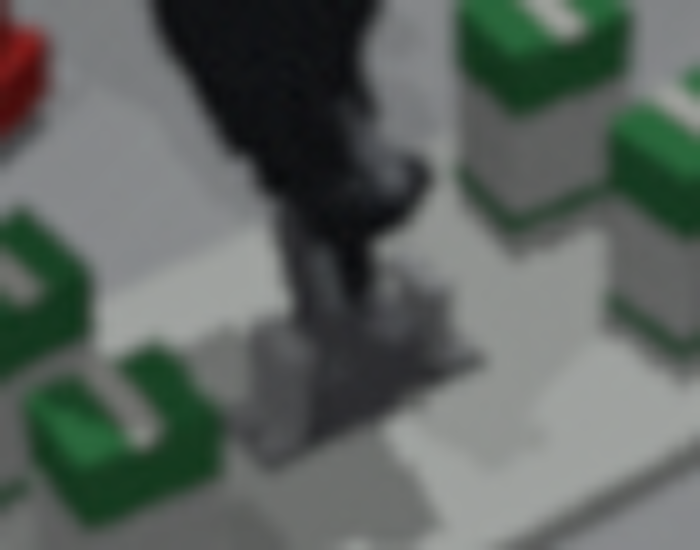

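```bash
python3 -m creep '0 0.03 0 0.3 0 0 1;0 0.06 0 0.6 0 0 1;0 0.06 0 0.6 0 0 1;0 0.06 0 0.6 0 0 1'; python3 chk.py; sleep 0;  python3 -m creep '0 0 0 0 0 0 1;0 0 0 0 0 0 1'; python3 chk.py
```

```text
clock: 6.92
eef_pos: [571.6, -111.0, 71.0]
tool_rot: [-2.947, -0.002, -0.395]
force: [3.0, 6.5, 3.7]
width: 13.0
t 6.9167 lean -11.1 -0.1 d xyz 0.01 -10.46 1.28 F 0.3 7.2 3.7 T [ 1.53 -0.56  0.02] w 13.0
clock: 7.08
eef_pos: [571.6, -111.0, 71.0]
tool_rot: [-2.947, -0.002, -0.395]
force: [2.6, 7.6, 3.1]
width: 13.8
t 7.0833 lean -11.08 -0.1 d xyz 0.02 -10.45 1.29 F -0.5 8.0 3.1 T [ 1.53 -0.55 -0.01] w 13.8
```

```bash
python3 -m creep '0 0.03 0 0.2 0 0 1;0 0.05 0 0.4 0 0 1;0 0.05 0 0.4 0 0 1;0 0.05 0 0.4 0 0 1'; python3 chk.py d scene side
```

```text
clock: 7.42
eef_pos: [571.4, -111.4, 71.1]
tool_rot: [-2.938, -0.002, -0.394]
force: [2.7, 8.6, 4.6]
width: 13.3
t 7.4167 lean -11.58 -0.11 d xyz 0.02 -10.87 1.32 F -0.8 9.0 4.6 T [ 2.17 -0.72 -0.01] w 13.3
```

View pics/d_scene.png

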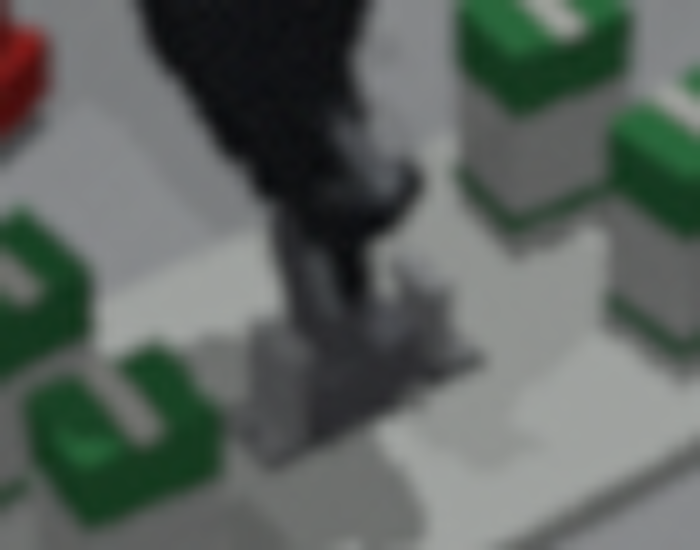

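The force climbs steeply with little motion, so the right clip is at its stop. Returning upright to look before lifting.

```bash
python3 delta.py 575.5 -101.5 70 -22.75 0
```

```text
[-0.    -0.256  0.08 ] [-11.66  -0.1    0.19]
```

```bash
python3 -m creep '0 -0.1 0.01 -2.9 0 0 1;0 -0.2 0.03 -5.8 0 0 1;0 -0.29 0.05 -8.7 0 0 1;0 -0.37 0.07 -11.6 0 0 1;0 -0.37 0.07 -11.6 0 0 1;0 -0.37 0.07 -11.6 0 0 1'; python3 chk.py e wrist;python3 delta.py 575.5 -101.5 70 -22.75 0
```

```text
clock: 8.02
eef_pos: [574.7, -101.6, 69.8]
tool_rot: [3.137, 0.0, -0.395]
force: [-0.1, -0.2, -1.8]
width: 13.7
t 8.0167 lean 0.27 0.01 d xyz -0.65 -0.56 0.02 F 0.0 -0.2 -1.8 T [-0.01  0.05 -0.  ] w 13.7
[ 0.017 -0.034 -0.009] [ 0.24  0.04 -0.  ]
```

View pics/e_wrist.png

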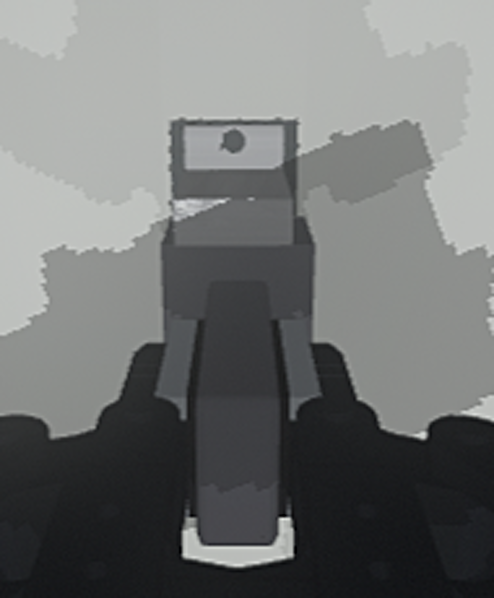

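```bash
python3 clipy.py 120 199 246; python3 -m creep '0 0 -0.1 0 0 0 1;0 0 -0.2 0 0 0 1;0 0 -0.2 0 0 0 1;0 0 -0.2 0 0 0 1'; python3 chk.py f
```

```text
43.65
31.13
20.54
clock: 8.45
eef_pos: [575.0, -102.9, 78.4]
tool_rot: [3.139, -0.001, -0.399]
force: [0.1, 0.3, -2.5]
width: 13.4
t 8.45 lean 0.18 -0.04 d xyz 0.08 -1.7 8.68 F -0.1 0.3 -2.5 T [-0.    0.02  0.03] w 13.4
```

No catch: it's 8.7 mm up, past the lips' 3.5 mm gap, and the force is just the block's weight. Lifting on.

```bash
python3 -m creep '0 -0.03 -0.15 0 0 0 1;0 -0.03 -0.3 0 0 0 1;0 -0.03 -0.5 0 0 0 1;0 -0.03 -0.75 0 0 0 1;0 -0.03 -1.0 0 0 0 1;0 -0.03 -1.25 0 0 0 1;0 -0.03 -1.5 0 0 0 1;0 -0.03 -1.5 0 0 0 1;0 -0.03 -1.5 0 0 0 1;0 -0.03 -1.5 0 0 0 1'; python3 chk.py g wrist scene side
```

```text
clock: 9.28
eef_pos: [575.1, -100.8, 137.9]
tool_rot: [3.138, 0.0, -0.398]
force: [-0.6, 0.2, -2.1]
width: 13.0
t 9.2833 lean 0.21 0.02 d xyz -0.62 0.35 68.11 F -0.6 0.0 -2.1 T [0.04 0.   0.04] w 13.0
```

View pics/g_wrist.png

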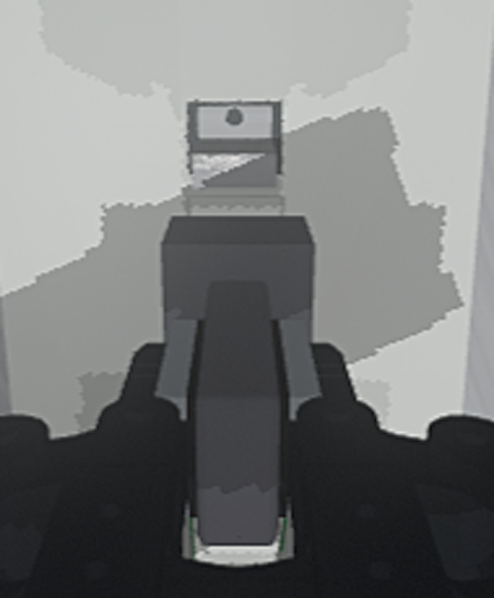

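View pics/g_scene.png

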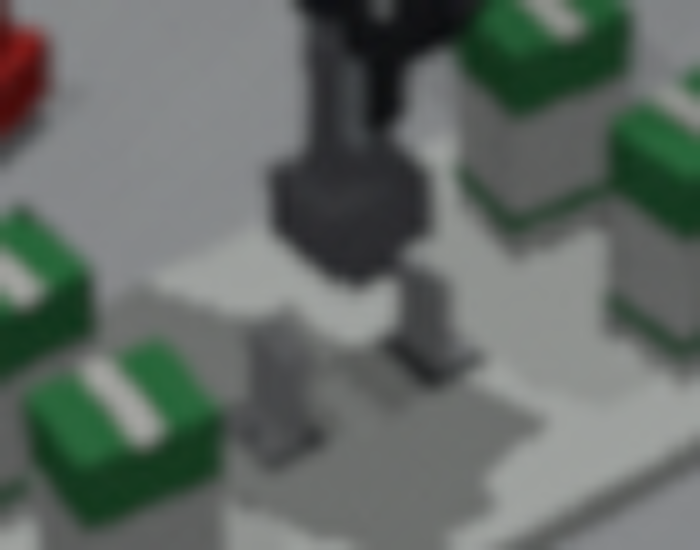

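View pics/g_side.png

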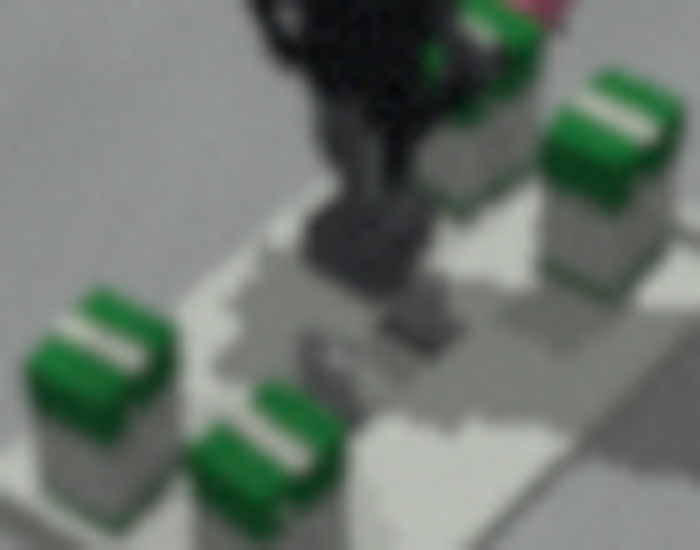

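The block is clear: upright, about 20 mm above both clips, with the cartons standing where they were. I'll hold one row to settle, check, then hand in.

```bash
python3 -m creep '0 0 0 0 0 0 1;0 0 0 0 0 0 1;0 0 0 0 0 0 1'; python3 chk.py; python3 -c "
from cell import ctrl
print(ctrl.finish_job())"
```

```text
clock: 9.68
eef_pos: [575.3, -100.7, 137.7]
tool_rot: [3.138, 0.0, -0.398]
force: [0.2, 0.6, -2.2]
width: 13.5
t 9.6833 lean 0.21 0.03 d xyz -0.48 0.44 67.91 F -0.0 0.6 -2.2 T [ 0.01 -0.02 -0.03] w 13.5
the job is handed in; nothing more can be done
None
```

I took the grey block by its fin, rocked it towards both clips, drew it up and handed the job in at 9.7 s; no verdict was reported.

- **First lean:** about 10.7° towards the left (+y) clip. The wrist camera put that clip roughly 5 mm further out than at the start, to about 1 mm.
- **Second lean:** about 11.6° towards the right clip. At 10.4° the block had moved less than planned because its foot had slid in the pocket. I pushed on until the force rose steeply to 9 N, which I took as the clip's stop.
- **Right clip not measured:** it was hidden from the wrist camera. The evidence that it opened is that rise in force, and that the block then came up past both lips without catching.
- **Last check:** the arm had risen 68 mm, which puts the underside about 20 mm above the clip tops. Tilt was 0.2°, and the gripper had moved less than 1 mm sideways since the grasp. The opening was 13.5 mm on the 14 mm fin, and the wrist carried 2.2 N, the block's weight.
- **Other objects:** in the last pictures the cartons stood where they were. I didn't check the bars, spare block and plate again after the first pictures; nothing touched them that I know of.

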